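Seat the specimen carrier on the rub tester's drive pin

TASK

Mount the blue specimen carrier on the rub tester: pick it up by its yellow grip, set it down on the tester's aluminium stage and feel it gently about, over the black disc, until its hole drops over the brass drive pin, which stands off-centre on the disc. Leave it let go, lying fully home and flat on the stage, square with the stage and with its cork end towards the stage's far edge. Do not press hard, and leave the beaker, the weight and the jar where they stand.

Things in the scene. Friction and masses are not known exactly. Their poses are not given: they have to be found in the camera images.
- carrier: Loose specimen carrier: blue plate 130 (x) x 80 (y) x 8 (z) mm, 0.2 to 0.4 kg, lying flat. Origin: centre of its underside, z up. A yellow block grip 30 (x) x 18 (y) mm, top 44 mm above the underside, stands at x = -20 (take it across y). A flat cork specimen pad at x = +50 marks the other end. A round through hole, 14.6 mm across, is at x = +20, y = 0.
- carrier_hole (a point): Centre of the carrier's hole on the underside of the plate (carrier x = +20 mm, y = 0). Axes as the carrier's.
- carrier_grip (a point): Point inside the yellow grip to put the TCP at: carrier x = -20 mm, y = 0, 30 mm above the underside.
- tester: Fixed rub tester. Origin: on the bench under the middle of its aluminium stage, 180 (x) x 116 (y) mm, flat top 40 mm above the bench. On its +y side: grey base 30 high, steel column and green head up to 208 high, starting 155 mm from the stage's middle line. The carrier belongs with its x axis along the tester's x, same sense (grip at the -x end).
- beaker: Loose empty glass beaker, 60 mm across, 80 mm high, a bystander. Origin: centre of its underside.
- weight: Loose brass 0.5 kg check weight, 44 mm across, 64 mm high, a bystander. Origin: centre of its underside.
- jar: Loose amber sample jar, 54 mm across, 70 mm high, a bystander. Origin: centre of its underside.
- stage_far_edge (a point): Middle of the stage's +x edge, on top (tester x = +90 mm, y = 0): the cork end belongs towards it. The drive pin is 12 mm in diameter and 9 mm high above the stage, tip chamfered 1.2 mm. With the hole off the pin the carrier rides on the pin's tip, 9 mm up; with the hole over it, it drops 9 mm onto the stage.
- disc (a point): Centre of the black drive disc (48 mm across, flush with the stage's top face, braked: it does not turn): tester x = +20 mm, y = 0, 40 mm above the bench; axes as the tester's. A brass pin stands on the disc with its axis 14 mm from this centre, in any direction, as the disc last stopped: the direction is not reported and must be seen or felt.

How it is judged:
On the way:
1. the carrier has been lifted above the level of the stage (its origin over 45 mm above the bench) (height (world z) of carrier above 0.045 m), for 0.1 s.
At the end, for the whole second after the job is handed in: Carrier let go and at rest on the stage, flat (tilt under 0.04 rad, underside at the hole within 3 mm of the stage), hole over the pin (its centre 10 to 18 mm from the disc's centre), square with the tester within 0.14 rad, cork end towards the stage's far edge (z of carrier_hole in the frame of tester between 0.037 and 0.043 m and x of stage_far_edge in the frame of carrier above 0.03 m and angle between the x axis of carrier and the x axis of tester, either way round below 0.14 rad and angle between carrier's own z axis and vertical below 0.04 rad and linear speed of carrier below 0.02 m/s and contact force between the fingers and carrier below 0.1 N and horizontal distance between carrier_hole and disc between 0.01 and 0.018 m); the robot touches nothing.
It fails at once if the carrier is pressed on the tester (stage or pin) with more than 40 N (contact force between carrier and tester above 40 N).
It fails at once if a bystander (beaker, weight or jar) is moved by more than 15 mm (distance of any of beaker, weight, jar from where it was at the start of the episode above 0.015 m).
It also fails if it takes over 72 s, if anything falls off the work surface, if the arm or the gripper's body presses on something with over 40 N, if the wrist force passes 120 N, or if a joint passes its speed limit or range.

ROBOT

A 7-joint arm with a two-finger parallel gripper is mounted at the origin on the work surface. World frame = base frame: x ahead of the robot, y to its left, z up, the work surface at z = 0. Lengths are in m, angles in rad, forces in N, time in s.
With the tool pointing down it reaches from about 0.425 to 0.875 m from the base axis. Payload 4.7 kg.
Tool frame: the origin (TCP) lies between the finger pads, 19 mm behind the fingertips; this is the grasp point; z points along the fingers, y is the line along which they close (so a half turn about z gives the same grasp; the last joint's range is limited). The gripper opens to 87 mm and grips with 3 to 60 N. Pads are 19 mm wide; open, the fingers measure 117 mm over their backs; the gripper's body (75 mm by 190 mm) begins 51 mm behind the grasp point.
Start: joints at [1.137, 0.321, -0.07, 1.45, 0.023, 1.371, -0.057], TCP at [0.281, -0.586, 0.241] pointing down, gripper open.
Joint ranges: [-2.86, 2.86], [-0.3, 2.09], [-1.38, 1.24], [0.06, 2.45], [-1.56, 4.7], [0.09, 2.05], [-2.69, 2.69]. Speed limits (rad/s): [2.57, 2.57, 3.14, 3.14, 3.14, 3.14, 3.14].

INTERFACE

Orientations are given as a rotation vector (axis times angle).
In Python, from bench import ctrl gives the robot as it stands. The module is installed in compiled form; this text tells all that it offers.
- The arm moves only by the shell command python3 -m handwheel 'ROWS' [FORCE]. ROWS is JSON, a list of rows, each a list of 7 numbers: the finger opening in m, from 0 to 0.087, then the shift along the tool's x, y, z in m, then the turn, a rotation vector about the tool's x, y, z in degrees. A call has 1 to 12 rows; each row shifts and turns the commanded pose from where the row before left it, along the tool's axes as they then stand; what a row does not reach is not made up. A row lasts 1/8 s, in which the tool goes at most 62.5 mm and 10.7 degrees, less where a joint would pass 70% of its speed; a pose out of reach is approached as far as the arm can. A call is refused whole if a number of a shift passes 0.0625 or a number of a turn 10.7, either way. A call with a gripper value outside its range is refused whole. The fingers move at their own pace and stop on an object; FORCE is the grip in N (left out, the last holds). Time passes only in rows, so rows that do not move let the fingers close. It gives the time, the measured TCP pose, the force, the opening and the grip force at its end, in the units of the state.
- ctrl.get_state(): the state, without advancing time (a new reading comes with each control period).
- ctrl.get_image(name): name is "scene" or "top" or "wrist"; returns (picture, depth): 384x512x3 uint8, blue, green, red; 384x512 float32, m along the optical axis (not along the pixel's ray), 0 where there is no reading.
- ctrl.camera_info(name): a dict with "intrinsics" (3x3 intrinsics, pixels), "R" (3x3) and "t" (3): a world point X has camera coordinates R X + t. Camera axes: x right, y down, z forward; pixel columns grow to the right and rows downward; lengths in m; the calibration is good to about 2 mm. The wrist camera is an equidistant fisheye: a pixel r from the principal point sees the ray r / f radians off the axis. A picture is of the moment at which its call begins: read the wrist's pose just before it. camera_info takes no time and is no camera call; for the wrist camera it gives the pose at the moment of the call.
- ctrl.close_job(): hands the job in; it is judged then, once.
The state is a dict: "time": time; "joint_positions": joint angles; "qd": joint speeds; "joint_torque": joint torques, N m; "position": TCP position; "tool_rot": TCP orientation; "ft_force": force on the tool from outside, world axes, zero at the start; "torque": the same for the moment, N m; "grip_width": opening from 0.0 (shut) to 1.0 (fully open); "grip_force": force on a finger pad.
Only numpy, scipy, OpenCV 4.12 (cv2) and the standard library are available. Lean on these libraries where they do the work, as an engineer would, in place of code of your own. Each camera call takes 0.05 s, during which the arm holds its last target. There are 200 camera calls.

## Working session

There is one attempt and no reset: what is moved stays moved. The work goes in short steps, Python scripts to look and compute and a shell command to move; the robot and the scene stay as the last step left them, time stands still between calls to the robot, and variables do not carry over. Pictures are saved under pics/ and viewed, at most 10 in all, crops included, and the job is handed in when it is done.

```bash
mkdir -p pics; python3 - <<'E'
from bench import ctrl
import cv2,numpy as np,pickle
s=ctrl.get_state();print({k:np.round(v,3) for k,v in s.items()})
D={}
for n in("scene","top","wrist"):
    i=ctrl.camera_info(n);p,d=ctrl.get_image(n);D[n]=(i,p,d);print(n,i)
pickle.dump(D,open('d0.pkl','wb'))
cv2.imwrite('pics/top0.png',D['top'][1]);cv2.imwrite('pics/scene0.png',D['scene'][1])
E
```

```text
{'time': np.float64(0.0), 'joint_positions': array([ 1.137,  0.322, -0.07 ,  1.452,  0.023,  1.371, -0.057]), 'qd': array([ 0.   , -0.001,  0.001,  0.001, -0.   , -0.001,  0.002]), 'joint_torque': array([-1.0000e-03, -4.9129e+01, -4.0400e-01, -3.1253e+01, -6.4000e-02,
        4.4000e-02,  0.0000e+00]), 'position': array([ 0.281, -0.585,  0.24 ]), 'tool_rot': array([-3.061e+00, -6.970e-01,  1.000e-03]), 'ft_force': array([ 0.865,  0.281, -0.194]), 'torque': array([-0.008,  0.003, -0.026]), 'grip_force': np.float64(0.0), 'grip_width': np.float64(0.999)}
scene {'intrinsics': array([[376.17549257,   0.        , 257.41927506],
       [  0.        , 376.17549257, 190.2955094 ],
       [  0.        ,   0.        ,   1.        ]]), 'R': array([[ 0.44139044,  0.89708853,  0.02016533],
       [ 0.52566163, -0.24029523, -0.81605028],
       [-0.72722371,  0.37079694, -0.57762904]]), 't': array([-0.16299619, -0.29781592,  1.35525146])}
top {'intrinsics': array([[366.97425935,   0.        , 257.33098347],
       [  0.        , 366.97425935, 185.26366062],
       [  0.        ,   0.        ,   1.        ]]), 'R': array([[ 0.0221941 , -0.99970723,  0.0096372 ],
       [-0.98578754, -0.02348866, -0.16634667],
       [ 0.16652434, -0.00580832, -0.98602024]]), 't': array([-0.16312664,  0.6294191 ,  0.90718265])}
wrist {'intrinsics': array([[297.31863964,   0.        , 256.85652068],
       [  0.        , 297.31863964, 190.0234615 ],
       [  0.        ,   0.        ,   1.        ]]), 'R': array([[ 0.43247719, -0.90164342, -0.00162271],
       [-0.86011984, -0.41309877,  0.29923782],
       [-0.27047615, -0.1280178 , -0.95417718]]), 't': array([-0.6495261 , -0.03689108,  0.3919353 ])}
```

View pics/top0.png

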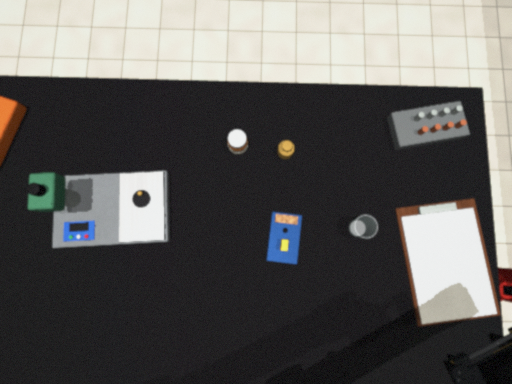

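View pics/scene0.png

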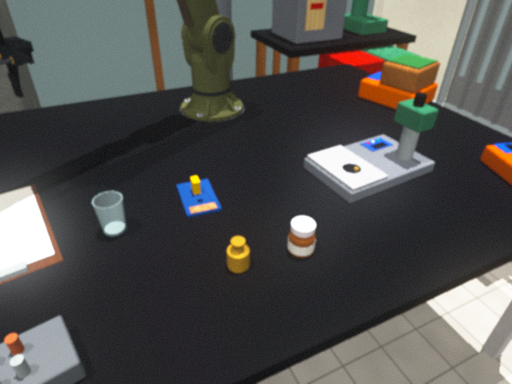

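The top view shows the carrier at about (285,238) with cork up (+x) and the grip at (285,245). The white stage is at about (143,207), with the disc at (142,198) and the pin near (140,193). The jar, weight and beaker are at (237,140), (286,149) and (364,227). The scene view agrees.

```bash
cat > h.py <<'E'
import numpy as np,cv2
def cloud(i,d):
    v,u=np.mgrid[:d.shape[0],:d.shape[1]];K=i['intrinsics']
    x=(u-K[0,2])/K[0,0];y=(v-K[1,2])/K[1,1]
    P=np.stack([x*d,y*d,d],-1)-i['t'];return P@i['R']
def big(m):
    n,l,s,c=cv2.connectedComponentsWithStats(m.astype(np.uint8));return l==1+np.argmax(s[1:,4])
def ray(i,uv):
    K=i['intrinsics'];r=i['R'].T@np.array([(uv[0]-K[0,2])/K[0,0],(uv[1]-K[1,2])/K[1,1],1]);return -i['R'].T@i['t'],r
def tri(a,b):
    (o,r),(p,s)=a,b;k=np.linalg.lstsq(np.stack([r,-s],1),p-o,rcond=None)[0]
    A=o+k[0]*r;B=p+k[1]*s;return (A+B)/2,np.linalg.norm(A-B)
def atz(a,z): o,r=a;return o+r*(z-o[2])/r[2]
E
python3 - <<'E'
from h import *;import pickle
D=pickle.load(open('d0.pkl','rb'));np.set_printoptions(precision=4,suppress=True)
R={}
for n in('top','scene'):
    i,p,d=D[n];P=cloud(i,d);h=cv2.cvtColor(p,cv2.COLOR_BGR2HSV);H,S,V=[h[...,k].astype(int) for k in range(3)]
    u0=(260,310,205,270) if n=='top' else (170,225,168,220)
    roi=np.zeros(H.shape,bool);roi[u0[2]:u0[3],u0[0]:u0[1]]=1
    t0=(115,175,165,250) if n=='top' else (295,400,140,200)
    st=np.zeros(H.shape,bool);st[t0[2]:t0[3],t0[0]:t0[1]]=1
    M={'blue':roi&(abs(H-110)<12)&(S>120)&(V>60),'yel':roi&(abs(H-27)<6)&(S>150)&(V>90),'cork':roi&(abs(H-12)<9)&(S>40)&(V>120),'white':st&(S<30)&(V>200),'brass':st&(abs(H-22)<10)&(S>90)&(V>60)}
    for k,m in M.items():
        if not m.any(): print(n,k,0);continue
        m=big(m);v,u=np.nonzero(m);g=m&(d>0);q=P[g];c=np.array([u.mean(),v.mean()]);R[n,k]=ray(i,c)
        print(n,k,m.sum(),c,'cloud med',np.median(q,0),'z5/95',np.percentile(q[:,2],[5,95]))
        if k in('blue','white'):
            zz=np.median(q[:,2]);cn=cv2.findContours(m.astype(np.uint8),0,1)[0][0][:,0]
            W=np.array([atz(ray(i,c),zz)[:2] for c in cn],np.float32);b=cv2.minAreaRect(W*1000);print('  rect',b)
for k in('yel','cork','brass','white'):
    if ('scene',k) in R and ('top',k) in R: print('tri',k,tri(R['top',k],R['scene',k]))
E
```

```text
top blue 1204 [283.4734 241.5282] cloud med [ 0.4907 -0.221   0.0072] z5/95 [-0.0004  0.0105]
  rect ((500.68023681640625, -223.66419982910156), (85.44364166259766, 135.1393280029297), 84.08847045898438)
top yel 7 [285. 243.] cloud med [ 0.4854 -0.2233  0.0447] z5/95 [0.0415 0.0474]
top cork 173 [285.9942 218.6879] cloud med [ 0.5503 -0.2283  0.009 ] z5/95 [0.0056 0.0117]
top white 2723 [140.9111 207.7404] cloud med [0.562  0.155  0.0393] z5/95 [0.0364 0.042 ]
  rect ((572.9185791015625, 155.24383544921875), (179.20851135253906, 114.89755249023438), 4.847346305847168)
top brass 26 [139.5 193. ] cloud med [0.6063 0.1591 0.0459] z5/95 [0.0372 0.0496]
scene blue 911 [197.169  196.5697] cloud med [ 0.5027 -0.2305  0.0071] z5/95 [-0.0007  0.009 ]
  rect ((500.80889892578125, -224.6210174560547), (86.42214965820312, 146.3994598388672), 84.04363250732422)
scene yel 136 [194.9559 183.    ] cloud med [ 0.4918 -0.2244  0.0364] z5/95 [-0.0008  0.0442]
scene cork 123 [202.1382 207.5691] cloud med [ 0.5512 -0.2296  0.0089] z5/95 [0.0071 0.0102]
scene white 2312 [356.6778 163.7271] cloud med [0.5714 0.1839 0.0391] z5/95 [0.0289 0.0411]
  rect ((571.9755859375, 226.15701293945312), (190.0977020263672, 272.0331115722656), 0.005997468251734972)
scene brass 23 [355.8696 168.1739] cloud med [0.6066 0.1583 0.0456] z5/95 [0.0404 0.0497]
tri yel (array([ 0.4855, -0.2242,  0.0352]), np.float64(0.0002599999235165916))
tri cork (array([ 0.5504, -0.2296,  0.0086]), np.float64(0.0025621272176712235))
tri brass (array([0.606 , 0.159 , 0.0469]), np.float64(0.0007965963119712445))
tri white (array([0.5764, 0.1681, 0.0383]), np.float64(0.028523675571461904))
```

```bash
python3 - <<'E'
from h import *;import pickle
D=pickle.load(open('d0.pkl','rb'))
a=cv2.resize(D['top'][1][165:250,110:180],None,fx=5.5,fy=5.5,interpolation=2)
b=cv2.resize(D['scene'][1][130:205,295:400],None,fx=3.8,fy=5.5,interpolation=2)
h=max(a.shape[0],b.shape[0]);f=lambda x:cv2.copyMakeBorder(x,0,h-x.shape[0],0,0,0)
cv2.imwrite('pics/st.png',np.hstack([f(a),f(b)]))
E
```

```text
(no output)
```

View pics/st.png

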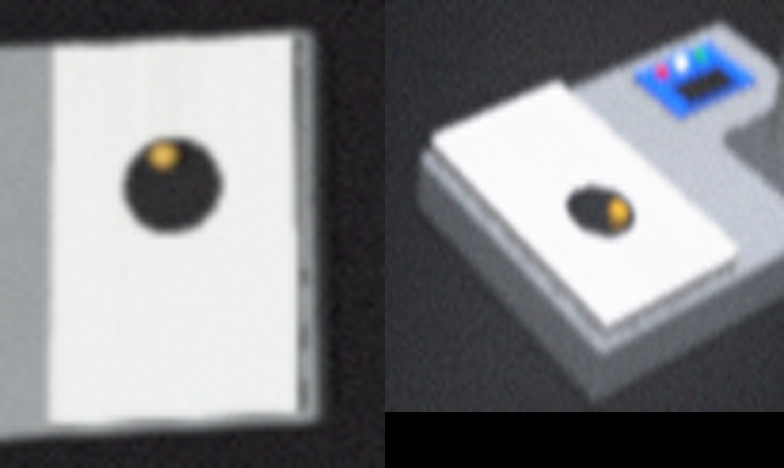

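The pin sits on the disc's far side (+x) and slightly to +y, at crop (163,155) against the disc centre at (172,185). Next I'll refine yaw, disc and grip.

```bash
python3 - <<'E'
from h import *;import pickle
D=pickle.load(open('d0.pkl','rb'));np.set_printoptions(precision=4,suppress=True)
def sides(W,ang):
    # robust line fits of 4 sides
    H=cv2.minAreaRect((W*1000).astype(np.float32));c=np.array(H[0])/1000;a=np.radians(ang);R=np.array([[np.cos(a),-np.sin(a)],[np.sin(a),np.cos(a)]])
    q=(W-c)@R;out=[]
    hx=np.abs(q).max(0)
    for k in(0,1):
        for s in(1,-1):
            e=q[(abs(q[:,k]-s*hx[k])<.008)&(abs(q[:,1-k])<hx[1-k]-.012)]
            f=cv2.fitLine((e*1000).astype(np.float32),cv2.DIST_HUBER,0,.01,.01).ravel()
            t=f[:2]*np.sign(f[1-k]);yaw=np.degrees(np.arctan2(-t[0],t[1]) if k==0 else np.arctan2(t[1],t[0]))
            out.append((k,s,len(e),round(float(np.median(e[:,k])),4),round(float(yaw+ang),2)))
    return c,out
for n in('top','scene'):
    i,p,d=D[n];h=cv2.cvtColor(p,cv2.COLOR_BGR2HSV);H,S,V=[h[...,k].astype(int) for k in range(3)]
    b=(115,175,165,250) if n=='top' else (295,400,140,200)
    m=np.zeros(H.shape,bool);m[b[2]:b[3],b[0]:b[1]]=1;w=m&(V>195)&(S<40);w=big(w)
    cn=max(cv2.findContours(w.astype(np.uint8),0,1)[0],key=len)[:,0]
    if n=='top': print('stage',sides(np.array([atz(ray(i,c),.04)[:2] for c in cn]),4.8))
    f=np.zeros(H.shape,np.uint8);cv2.fillPoly(f,[cn.astype(np.int32)],1)
    hole=big((f>0)&((V<140)|(S>90)));hc=max(cv2.findContours(hole.astype(np.uint8),0,1)[0],key=len)
    W=np.array([atz(ray(i,c),.04)[:2] for c in hc[:,0]]);(x,y),r=cv2.minEnclosingCircle((W*1000).astype(np.float32))
    vs,us=np.nonzero(hole);print(n,'disc',x,y,r,'centroid',atz(ray(i,(us.mean(),vs.mean())),.04)[:2])
    br=m&(H>10)&(H<32)&(S>90)&(V>90);vs,us=np.nonzero(big(br));print('pin',atz(ray(i,(us.mean(),vs.mean())),.047))
i,p,d=D['top'];h=cv2.cvtColor(p,cv2.COLOR_BGR2HSV).astype(int);H,S,V=h[...,0],h[...,1],h[...,2]
roi=np.zeros(H.shape,bool);roi[205:270,260:310]=1
m=big(roi&(V>70));cn=max(cv2.findContours(m.astype(np.uint8),0,1)[0],key=len)[:,0]
print('carrier',sides(np.array([atz(ray(i,c),.008)[:2] for c in cn]),-5))
y=big(roi&(H>18)&(H<38)&(S>90)&(V>90)); vs,us=np.nonzero(y);print('grip px',y.sum(),us.mean(),vs.mean(),atz(ray(i,(us.mean(),vs.mean())),.044))
print(p[236:252,278:292].tolist()[8])
k=big(roi&(V<60)&(np.roll(roi,0))&(np.hypot(np.mgrid[:384,:512][1]-286,np.mgrid[:384,:512][0]-230)<5));vs,us=np.nonzero(k);print('hole',k.sum(),atz(ray(i,(us.mean(),vs.mean())),.006))
E
```

```text
stage (array([0.5729, 0.155 ]), [(0, 1, 34, 0.0883, 5.16), (0, -1, 35, -0.0883, 4.79), (1, 1, 59, 0.0574, 3.62), (1, -1, 59, -0.0561, 5.11)])
top disc 593.28173828125 156.91099548339844 22.84389305114746 centroid [0.5932 0.1568]
pin [0.6064 0.1601 0.047 ]
scene disc 591.547119140625 155.69863891601562 20.707765579223633 centroid [0.5915 0.1559]
pin [0.6061 0.1584 0.047 ]
carrier (array([ 0.5007, -0.2235]), [(0, 1, 22, 0.0661, -5.36), (0, -1, 24, -0.0661, -6.22), (1, 1, 41, 0.041, -5.8), (1, -1, 42, -0.0411, -5.76)])
grip px 77 283.8961038961039 244.7012987012987 [ 0.481  -0.2205  0.044 ]
[[161, 95, 54], [150, 96, 63], [113, 108, 99], [83, 169, 173], [94, 228, 229], [101, 238, 238], [97, 237, 237], [98, 236, 237], [96, 234, 235], [97, 215, 218], [127, 148, 144], [171, 109, 75], [183, 109, 61], [181, 109, 59]]
hole 7 [ 0.5205 -0.2254  0.006 ]
```

The measurements agree: the carrier is at (0.5007, -0.2235), yaw about -5.8°, and the grip at (0.481, -0.221). The pin is at (0.606, 0.1595), 13.5 mm from the disc, and the stage yaw is about 4.8°. Now I'll turn and move above the grip.

```bash
python3 -m handwheel '[[0.087,0,0,0,0,0,10.5],[0.087,0,0,0,0,0,10.5],[0.087,0,0,0,0,0,10.5],[0.087,0.0203,-0.0478,0,0,0,0],[0.087,0.0203,-0.0478,0,0,0,0],[0.087,0.0203,-0.0478,0,0,0,0],[0.087,0.0203,-0.0478,0,0,0,0],[0.087,0.0203,-0.0478,0,0,0,0],[0.087,0.0203,-0.0478,0,0,0,0],[0.087,0.0203,-0.0478,0,0,0,0],[0.087,0.0203,-0.0478,0,0,0,0],[0.087,0,0,0.05,0,0,0]]'
cat >> h.py <<'E'
from scipy.spatial.transform import Rotation as Ro
def pose(s):
    R=Ro.from_rotvec(s['tool_rot']).as_matrix();return np.array(s['position']),R,np.degrees(np.arctan2(R[1,0],R[0,0]))
def delta(s,tgt,yaw):
    """tool shifts to world target, tool-z turn to yaw of tool x, and tilt"""
    p,R,a=pose(s);dw=np.array(tgt)-p
    return 'shift mm',np.round(R.T@dw*1000,1),'turn z deg',round(-(yaw-a),2),'pos',np.round(p,4),'yaw',round(a,2),'tilt',np.round(R[:2,2],4)
def wray(i,uv):
    K=i['intrinsics'];x=(uv[0]-K[0,2])/K[0,0];y=(uv[1]-K[1,2])/K[1,1];r=np.hypot(x,y)+1e-12
    v=np.array([x/r*np.sin(r),y/r*np.sin(r),np.cos(r)]);return -i['R'].T@i['t'],i['R'].T@v
E
python3 - <<'E'
from h import *;from bench import ctrl
print(delta(ctrl.get_state(),(.481,-.2213,.03),-5.8))
i=ctrl.camera_info('wrist');p,d=ctrl.get_image('wrist')
cv2.imwrite('pics/w1.png',p)
import pickle;pickle.dump((i,p,d),open('w1.pkl','wb'))
E
```

```text
time: 1.65
position: [0.4873, -0.2178, 0.1946]
tool_rot: [3.136, -0.147, 0.015]
ft_force: [0.8, -0.3, -1.6]
grip_width: 1.004
grip_force: 0.0
('shift mm', array([ -7.5,   3.9, 164.6]), 'turn z deg', np.float64(0.45), 'pos', array([ 0.4873, -0.2178,  0.1946]), 'yaw', np.float64(-5.35), 'tilt', array([ 0.0095, -0.0022]))
```

View pics/w1.png

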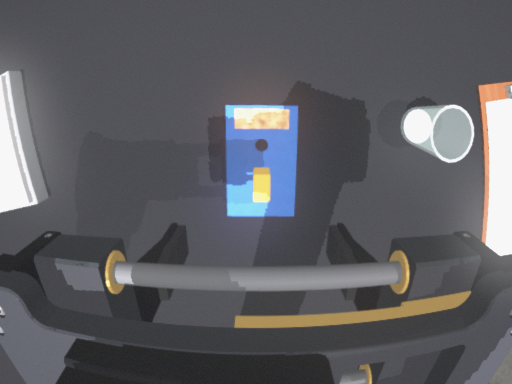

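The wrist view shows the carrier square to the image, with the grip at (262,185), the hole at (262,145) and the cork at (262,119). The grip lies almost midway between the fingers. I'll check it against this second camera position.

```bash
python3 -m handwheel '[[0.087,0,0,0,0,0,0],[0.087,0,0,0,0,0,0]]'; python3 - <<'E'
from h import *;from bench import ctrl;import pickle
np.set_printoptions(precision=4,suppress=True)
print(delta(ctrl.get_state(),(.481,-.2213,.03),-5.8))
i=ctrl.camera_info('wrist');p,d=ctrl.get_image('wrist')
def feats(i,p,d):
    h=cv2.cvtColor(p,cv2.COLOR_BGR2HSV).astype(int);H,S,V=h[...,0],h[...,1],h[...,2]
    roi=np.zeros(H.shape,bool);roi[85:235,215:310]=1
    y=big(roi&(H>18)&(H<38)&(S>110)&(V>100));b=big(roi&(abs(H-112)<14)&(S>110)&(V>60))
    out={}
    vs,us=np.nonzero(y);Q=np.array([ (lambda o,r:o+r*(d[v,u]/(i['R'][2]@r)))(*wray(i,(u,v))) for u,v in zip(us,vs) if d[v,u]>0])
    t=Q[Q[:,2]>.038];print('grip cloud: n',len(Q),'top',len(t),np.median(t[:,2]),'mid',(np.percentile(t[:,:2],3,0)+np.percentile(t[:,:2],97,0))/2)
    cn=max(cv2.findContours(b.astype(np.uint8),0,1)[0],key=len)[:,0]
    W=np.array([atz(wray(i,c),.008)[:2] for c in cn],np.float32);print('plate',cv2.minAreaRect(W*1000))
    k=big((V<60)&(np.hypot(np.mgrid[:384,:512][1]-262,np.mgrid[:384,:512][0]-145)<9));vs,us=np.nonzero(k);print('hole',k.sum(),atz(wray(i,(us.mean(),vs.mean())),.006))
feats(i,p,d)
E
```

```text
time: 1.95
position: [0.4824, -0.2234, 0.1929]
tool_rot: [3.136, -0.163, 0.003]
ft_force: [0.2, -0.3, 0.7]
grip_width: 1.0
grip_force: 0.0
('shift mm', array([ -1.9,  -2.1, 162.9]), 'turn z deg', np.float64(-0.15), 'pos', array([ 0.4824, -0.2234,  0.1929]), 'yaw', np.float64(-5.95), 'tilt', array([ 0.0019, -0.0012]))
grip cloud: n 417 top 343 0.044199891109320655 mid [ 0.4839 -0.2234]
plate ((499.7395324707031, -224.6195068359375), (81.27172088623047, 130.63278198242188), 84.11363220214844)Traceback (most recent call last):
  File "<stdin>", line 15, in <module>
  File "<stdin>", line 14, in feats
  File "h.py", line 7, in big
    n,l,s,c=cv2.connectedComponentsWithStats(m.astype(np.uint8));return l==1+np.argmax(s[1:,4])
                                                                             ~~~~~~~~~^^^^^^^^^
    return _wrapfunc(a, 'argmax', axis=axis, out=out, **kwds)
    return bound(*args, **kwds)
ValueError: attempt to get argmax of an empty sequence
```

The grip top measures 44 mm and the plate 131 x 81 mm, as they should. Descending to grasp.

```bash
python3 -m handwheel '[[0.087,-0.001,-0.0005,0.04,0,0,0],[0.087,0,0,0.04,0,0,0],[0.087,0,0,0.04,0,0,0],[0.087,0,0,0.02,0,0,0],[0.087,0,0,0.01,0,0,0],[0.087,0,0,0.009,0,0,0],[0.087,0,0,0,0,0,0],[0.087,0,0,0,0,0,0]]' 30; python3 - <<'E'
from h import *;from bench import ctrl
print(delta(ctrl.get_state(),(.481,-.2225,.03),-5.8),ctrl.get_state()['ft_force'])
E
```

```text
time: 3.0
position: [0.4816, -0.2218, 0.0331]
tool_rot: [3.137, -0.16, 0.002]
ft_force: [0.4, 0.2, -0.4]
grip_width: 1.003
grip_force: 0.0
('shift mm', array([-0.6,  0.8,  3.1]), 'turn z deg', np.float64(-0.04), 'pos', array([ 0.4816, -0.2218,  0.0331]), 'yaw', np.float64(-5.84), 'tilt', array([ 0.0014, -0.0008])) [ 0.39349832  0.18181486 -0.37018696]
```

```bash
python3 -m handwheel '[[0.01,0,0,0.002,0,0,0],[0.01,0,0,0,0,0,0],[0.01,0,0,0,0,0,0],[0.01,0,0,0,0,0,0],[0.01,0,0,0,0,0,0],[0.01,0,0,0,0,0,0],[0.01,0,0,-0.01,0,0,0],[0.01,0,0,-0.02,0,0,0],[0.01,0,0,-0.03,0,0,0],[0.01,0,0,-0.03,0,0,0],[0.01,0,0,-0.02,0,0,0],[0.01,0,0,0,0,0,0]]' 40; python3 - <<'E'
from h import *;from bench import ctrl
print(delta(ctrl.get_state(),(.5663,.1562,.14),4.8),ctrl.get_state()['ft_force'])
E
```

```text
time: 4.5
position: [0.482, -0.2219, 0.1421]
tool_rot: [3.136, -0.16, 0.005]
ft_force: [0.3, -0.4, -2.9]
grip_width: 0.197
grip_force: 40.0
('shift mm', array([  45.4, -384.7,    1.7]), 'turn z deg', np.float64(-10.64), 'pos', array([ 0.482 , -0.2219,  0.1421]), 'yaw', np.float64(-5.84), 'tilt', array([ 0.0032, -0.0018])) [ 0.34232556 -0.40093861 -2.86468442]
```

```bash
python3 -m handwheel '[[0.01,0.003,-0.0217,0,0,0,0],[0.01,0.005,-0.043,0,0,0,0],[0.01,0.005,-0.043,0,0,0,0],[0.01,0.005,-0.043,0,0,0,0],[0.01,0.005,-0.043,0,0,0,0],[0.01,0.005,-0.043,0,0,0,0],[0.01,0.005,-0.043,0,0,0,0],[0.01,0.005,-0.043,0,0,0,0],[0.01,0.005,-0.042,0,0,0,0],[0.01,0.0024,-0.02,0,0,0,-5.3],[0.01,0,0,0,0,0,-5.3],[0.01,0,0,0,0,0,0]]'; python3 -m handwheel '[[0.01,0,0,0.02,0,0,0],[0.01,0,0,0,0,0,0],[0.01,0,0,0,0,0,0]]'; python3 - <<'E'
from h import *;from bench import ctrl;import pickle
print(delta(ctrl.get_state(),(.5663,.1562,.085),4.8),ctrl.get_state()['ft_force'])
D={}
for n in('wrist','top','scene'):
    i=ctrl.camera_info(n);p,d=ctrl.get_image(n);D[n]=(i,p,d)
pickle.dump(D,open('d2.pkl','wb'))
a=cv2.resize(D['wrist'][1][80:240,190:340],None,fx=3,fy=3);b=cv2.resize(D['scene'][1][100:220,290:400],None,fx=3,fy=3)
b=cv2.copyMakeBorder(b,0,a.shape[0]-b.shape[0],0,0,0);cv2.imwrite('pics/w2.png',np.hstack([a,b]))
E
```

```text
time: 6.0
position: [0.5643, 0.1566, 0.1387]
tool_rot: [3.139, 0.13, -0.004]
ft_force: [-0.1, 0.8, -2.7]
grip_width: 0.199
grip_force: 40.0
time: 6.38
position: [0.565, 0.1562, 0.1196]
tool_rot: [3.139, 0.129, -0.002]
ft_force: [0.5, 0.2, -2.7]
grip_width: 0.201
grip_force: 40.0
('shift mm', array([ 1.3,  0.1, 34.6]), 'turn z deg', np.float64(-0.09), 'pos', array([0.565 , 0.1562, 0.1196]), 'yaw', np.float64(4.71), 'tilt', array([-0.001 , -0.0003])) [ 0.47456263  0.20816776 -2.74372922]
```

View pics/w2.png

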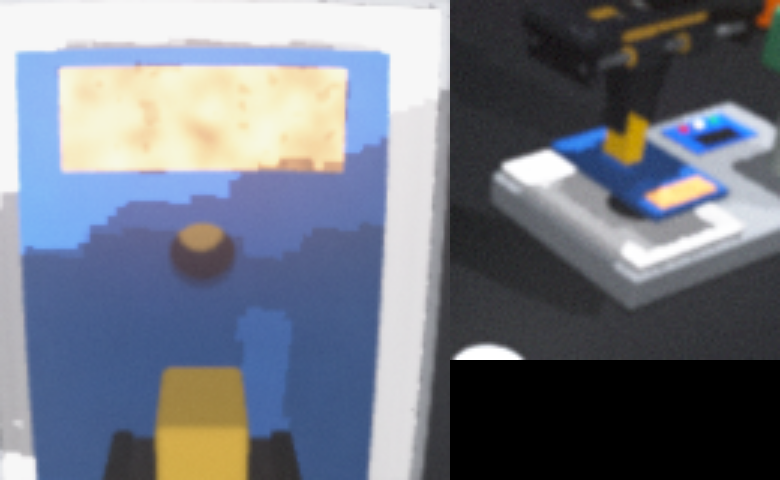

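Through the hole I can see the pin: the hole centre is at crop (203,252) and the pin's near edge at about (203,250). They line up sideways. I'll work out the fore-aft offset.

```bash
python3 - <<'E'
from h import *;import pickle
np.set_printoptions(precision=4,suppress=True)
D=pickle.load(open('d2.pkl','rb'));i,p,d=D['wrist'];f=lambda x,y:(190+(x+.5)/3-.5,80+(y+.5)/3-.5)
a=np.radians(4.75);X=np.array([np.cos(a),np.sin(a)])
for zt in(.0945,.0965):
    h=atz(wray(i,f(203,252)),zt);print('hole',h,'from tcp along/across',(h[:2]-[.565,.1562])@X,(h[:2]-[.565,.1562])@[-X[1],X[0]])
e=atz(wray(i,f(203,250)),.049);print('pin near edge',e,'pin axis',e[:2]+.006*X, '(rim chamfer .0048)',e[:2]+.0048*X)
v=[p[k,257].tolist() for k in range(150,172)];print(v)
ys=[f(55,0)[0],f(348,0)[0]];print('plate top z depth',np.median([ (lambda o,r:o+r*(d[k]/(i['R'][2]@r)))(*wray(i,(k[1],k[0])))[2] for k in[(150,225),(150,290),(160,240)]]))
E
```

```text
hole [0.61   0.159  0.0945] from tcp along/across 0.045055826285389504 -0.0009797703029702934
hole [0.6104 0.159  0.0965] from tcp along/across 0.04549500313376768 -0.0009773274783689422
pin near edge [0.6005 0.1581 0.049 ] pin axis [0.6065 0.1586] (rim chamfer .0048) [0.6053 0.1585]
[[175, 118, 110], [176, 117, 108], [175, 118, 108], [168, 121, 115], [141, 132, 144], [104, 142, 176], [100, 144, 180], [101, 144, 178], [101, 143, 177], [100, 141, 176], [99, 142, 176], [97, 139, 172], [97, 133, 165], [88, 110, 135], [80, 80, 98], [80, 71, 84], [78, 69, 81], [78, 69, 81], [76, 66, 79], [77, 68, 78], [74, 63, 73], [77, 66, 75]]
plate top z depth 0.07344034220511139
```

The depth puts the plate top at 0.073, not the expected 0.096, so it may be tilted or have slipped. Plane fit.

```bash
cat >> h.py <<'E'
def wcloud(i,d,mask):
    vs,us=np.nonzero(mask&(d>0));out=[]
    for u,v in zip(us,vs):
        o,r=wray(i,(u,v));out.append(o+r*d[v,u]/(i['R'][2]@r))
    return np.array(out)
def plane(Q):
    for _ in range(3):
        A=np.c_[Q[:,:2]-Q[:,:2].mean(0),np.ones(len(Q))];c=np.linalg.lstsq(A,Q[:,2],rcond=None)[0];e=abs(A@c-Q[:,2]);Q0=Q;Q=Q[e<max(.002,2*np.median(e))]
    return c,Q.mean(0),len(Q),np.std(A@c-Q0[:,2])
def platemask(p,box=(85,290,180,330)):
    h=cv2.cvtColor(p,cv2.COLOR_BGR2HSV).astype(int);H,S,V=h[...,0],h[...,1],h[...,2]
    m=np.zeros(H.shape,bool);m[box[0]:box[1],box[2]:box[3]]=1
    return cv2.erode(big(m&(abs(H-112)<14)&(S>80)&(V>40)).astype(np.uint8),np.ones((3,3)))>0
E
python3 - <<'E'
from h import *;import pickle
np.set_printoptions(precision=4,suppress=True)
D=pickle.load(open('d2.pkl','rb'));i,p,d=D['wrist'];m=platemask(p)
Q=wcloud(i,d,m);print(plane(Q))
for n in('top','scene'):
    i,p,d=D[n];b=(165,250,115,175) if n=='top' else (130,190,330,385)
    print(n,plane(cloud(i,d)[platemask(p,b)&(d>0)]))
E
```

```text
(array([-0.    , -0.0004,  0.0738]), array([0.5969, 0.1583, 0.0738]), 10459, np.float64(0.0006205387003060115))
top (array([-0.1009, -0.0368,  0.0733]), array([0.533 , 0.1555, 0.0733]), 120, np.float64(0.0009320500294031455))
scene (array([ 0.0025, -0.0086,  0.0743]), array([0.586 , 0.1442, 0.0743]), 296, np.float64(0.0007958958527336))
```

The plate is level and firmly held. It sits about 22 mm lower in the fingers than planned, because the lift began before the fingers had finished closing. I'll redo the offset with the true height.

```bash
python3 - <<'E'
from h import *;import pickle
np.set_printoptions(precision=4,suppress=True)
D=pickle.load(open('d2.pkl','rb'));i,p,d=D['wrist'];f=lambda x,y:(190+(x+.5)/3-.5,80+(y+.5)/3-.5)
a=np.radians(4.75);X=np.array([np.cos(a),np.sin(a)]);Y=np.array([-X[1],X[0]]);T=np.array([.565,.1562])
for n,q in(('L',(171,252)),('R',(236,252)),('C',(203,252)),('bot',(203,284))):
    h=atz(wray(i,f(*q)),.0738);print(n,h,(h[:2]-T)@X,(h[:2]-T)@Y)
m=platemask(p,(85,290,180,330));cn=max(cv2.findContours(m.astype(np.uint8),0,1)[0],key=len)[:,0]
W=np.array([atz(wray(i,c),.0738)[:2] for c in cn]);print('blue rect',cv2.minAreaRect((W*1000).astype(np.float32)))
q=(W-T)@np.c_[X,Y];print('along',q[:,0].min(),q[:,0].max(),'across',q[:,1].min(),q[:,1].max())
e=atz(wray(i,f(203,250)),.049);print('pin axis',e[:2]+.0055*X,((e[:2]-T)+.0055*X)@np.c_[X,Y])
print('top-cam pin',(np.array([.6063,.1595])-T)@np.c_[X,Y])
E
```

```text
L [0.6049 0.1655 0.0738] 0.040526078186205884 0.00594803780275504
R [0.606  0.1514 0.0738] 0.040509927562873214 -0.008176388350350955
C [0.6055 0.1586 0.0738] 0.04051034590467574 -0.0010050535375941633
bot [0.5983 0.158  0.0738] 0.03332519345141846 -0.000998622964223654
blue rect ((597.031982421875, 158.27923583984375), (103.76618957519531, 78.20940399169922), 4.33135986328125)
along -0.019997534999939438 0.08389592603201414 across -0.03995985979237382 0.03839474811067729
pin axis [0.606  0.1586] [ 0.0411 -0.001 ]
top-cam pin [ 0.0414 -0.0001]
```

The hole is 14.1 mm wide at 40.5/-1.0 mm from the TCP, and the pin is at 41.1/-1.0. I'll shift +0.6 mm and lower to just over the pin, then on gently.

```bash
python3 -m handwheel '[[0.01,0.0006,0,0.006,0,0,0],[0.01,0,0,0.006,0,0,0],[0.01,0,0,0.003,0,0,0],[0.01,0,0,0,0,0,0],[0.01,0,0,0,0,0,0]]'; python3 -m handwheel '[[0.01,0,0,0.002,0,0,0],[0.01,0,0,0.002,0,0,0],[0.01,0,0,0,0,0,0]]'; python3 -m handwheel '[[0.01,0,0,0.001,0,0,0],[0.01,0,0,0.001,0,0,0],[0.01,0,0,0,0,0,0]]'
```

```text
time: 7.15
position: [0.566, 0.1567, 0.1053]
tool_rot: [3.139, 0.13, 0.0]
ft_force: [0.5, -0.6, -1.8]
grip_width: 0.206
grip_force: 40.0
time: 7.52
position: [0.5657, 0.1566, 0.101]
tool_rot: [3.139, 0.13, -0.001]
ft_force: [0.5, 0.4, -2.3]
grip_width: 0.199
grip_force: 40.0
time: 7.9
position: [0.5658, 0.1566, 0.0991]
tool_rot: [3.139, 0.13, -0.0]
ft_force: [-0.2, 0.6, -2.3]
grip_width: 0.2
grip_force: 40.0
```

At 0.099 it is already past the pin-tip height with no contact force, so the pin is in the hole. Continuing down.

```bash
python3 -m handwheel '[[0.01,0,0,0.0015,0,0,0],[0.01,0,0,0.0015,0,0,0],[0.01,0,0,0,0,0,0]]'; python3 -m handwheel '[[0.01,0,0,0.001,0,0,0],[0.01,0,0,0,0,0,0]]';python3 -m handwheel '[[0.01,0,0,0.001,0,0,0],[0.01,0,0,0,0,0,0]]'
```

```text
time: 8.28
position: [0.5657, 0.1566, 0.096]
tool_rot: [3.139, 0.13, -0.001]
ft_force: [-0.2, -0.2, -2.1]
grip_width: 0.202
grip_force: 40.0
time: 8.52
position: [0.5658, 0.1567, 0.0951]
tool_rot: [3.139, 0.13, -0.0]
ft_force: [-0.6, -0.0, -2.1]
grip_width: 0.202
grip_force: 40.0
time: 8.78
position: [0.5659, 0.1566, 0.0942]
tool_rot: [3.139, 0.13, -0.0]
ft_force: [-0.3, 0.6, -1.3]
grip_width: 0.202
grip_force: 40.0
```

```bash
python3 -m handwheel '[[0.01,0,0,0.0008,0,0,0],[0.01,0,0,0,0,0,0]]';python3 -m handwheel '[[0.01,0,0,0.0007,0,0,0],[0.01,0,0,0,0,0,0]]'; python3 - <<'E'
from h import *;from bench import ctrl
i=ctrl.camera_info('wrist');p,d=ctrl.get_image('wrist');print(plane(wcloud(i,d,platemask(p))))
E
```

```text
time: 9.02
position: [0.5659, 0.1567, 0.094]
tool_rot: [3.139, 0.13, 0.0]
ft_force: [-1.4, -0.8, 2.6]
grip_width: 0.203
grip_force: 40.0
time: 9.28
position: [0.5659, 0.1567, 0.094]
tool_rot: [3.138, 0.13, 0.0]
ft_force: [-4.0, -1.6, 7.3]
grip_width: 0.201
grip_force: 40.0
(array([0.00165839, 0.00045723, 0.04820423]), array([0.59763682, 0.1586511 , 0.04820423]), 10416, np.float64(0.0006238786045872416))
```

The plate top is at 48.2 mm and level, so it is home on the stage. Relieve the pressure, let go and rise.

```bash
python3 -m handwheel '[[0.01,0,0,-0.001,0,0,0],[0.05,0,0,0,0,0,0],[0.05,0,0,0,0,0,0],[0.05,0,0,0,0,0,0],[0.05,0,0,0,0,0,0],[0.05,0,0,0,0,0,0],[0.05,0,0,0,0,0,0],[0.05,0,0,0,0,0,0]]'; python3 -m handwheel '[[0.05,0,0,-0.01,0,0,0],[0.05,0,0,-0.03,0,0,0],[0.05,0,0,-0.04,0,0,0],[0.05,0,0,-0.03,0,0,0],[0.05,0,0,0,0,0,0],[0.05,0,0,0,0,0,0]]'; python3 - <<'E'
from h import *;from bench import ctrl
i=ctrl.camera_info('wrist');p,d=ctrl.get_image('wrist');m=platemask(p);print(plane(wcloud(i,d,m)))
cn=max(cv2.findContours(m.astype(np.uint8),0,1)[0],key=len)[:,0]
W=np.array([atz(wray(i,c),.048)[:2] for c in cn],np.float32);print(cv2.minAreaRect(W*1000))
q,_=ctrl.get_image('scene');a=cv2.resize(p[80:260,180:340],None,fx=2.5,fy=2.5);b=cv2.resize(q[100:220,280:400],None,fx=3,fy=3)
cv2.imwrite('pics/end.png',np.hstack([a,cv2.copyMakeBorder(b,0,a.shape[0]-b.shape[0],0,0,0)]))
E
```

```text
time: 10.32
position: [0.5659, 0.1567, 0.0937]
tool_rot: [3.139, 0.13, -0.0]
ft_force: [0.3, 0.4, 0.4]
grip_width: 0.578
grip_force: 0.0
time: 11.08
position: [0.5656, 0.1565, 0.2035]
tool_rot: [3.138, 0.13, -0.001]
ft_force: [0.3, -0.5, -1.4]
grip_width: 0.578
grip_force: 0.0
(array([0.00245411, 0.00057124, 0.04820827]), array([0.57379557, 0.15438153, 0.04820827]), 4848, np.float64(0.0006975734963486212))
((585.6514892578125, 157.41921997070312), (125.74738311767578, 76.65453338623047), 4.935017108917236)
```

View pics/end.png

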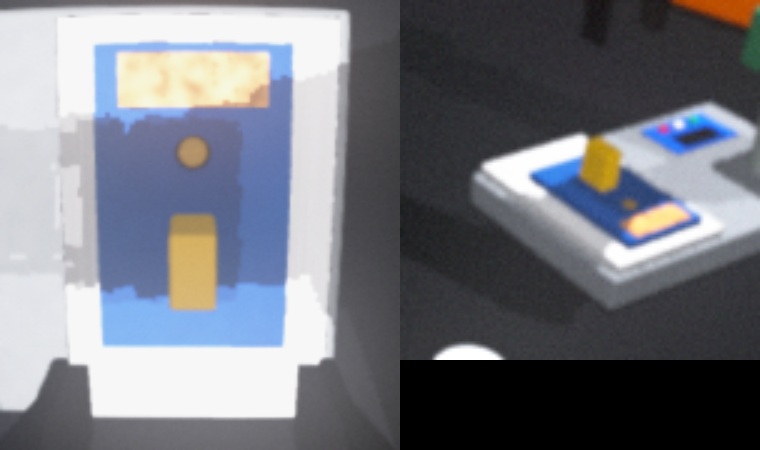

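The carrier lies flat and square on the stage with the pin filling its hole, at left crop (193,152), and the cork end at the far edge. The gripper is clear.

```bash
python3 -c "
from bench import ctrl;print(ctrl.close_job())"
```

```text
the job is handed in; nothing more can be done
None
```

The carrier is on the tester with its hole over the drive pin, flat, square with the stage, cork end towards the far edge and let go. I handed the job in at about 11 s of the 72 s, but the hand-in call returned no verdict.

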